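# Stamp the maker's mark on the last cup

### The job

One of the three upturned porcelain cups has no blue mark on its foot yet. Stand the red-headed hand stamp upright in the middle of that cup's foot and press the stamp's spring head all the way down to its stop for a moment. Then put the stamp away standing upright on the middle of its wooden stand, leaving all three cups standing where they are and keeping the stamp off the two marked ones.

Things in the scene. Friction and masses are not known exactly. Their poses are not given: they have to be found in the camera images.
- stamp: Self-inking hand stamp, loose, 0.17 kg, upright on the bench at the start: open black frame 60 mm tall, foot 46 (x) by 32 (y) mm, with a red spring head, by which it may be lifted: a box 52 (x) by 38 (y) by 32 mm, top 92 mm and lower edge 60 mm above the origin when up, that slides down over the frame. Origin at the centre of the underside, z up.
- stamp_head (a joint): How far the red head is pressed down into the frame: 0 = up, 0.016 m = at its stop. The spring pushes back with about 4 N at the start and 9 N at the stop, and brings the head up when let go.
- stamp_top (a point): Centre of the top face of the red head (92 mm above the stamp's underside when up); moves with the head.
- cup_blank: The cup to be stamped: loose white porcelain cup standing upside down, 72 mm tall, blue line around the rim, 84 mm across at the bench (rim) and 66 mm across at the flat top (the cup's foot), 0.3 kg. Its foot is plain white, with no mark. Origin at the centre of its underside on the bench, z up.
- cup_blank_foot (a point): Centre of the flat round foot, the upper face of the unmarked upturned cup, 72 mm above the bench; 66 mm across.
- cup_marked_a: Same kind of cup, already stamped: a blue square mark, 24 by 22 mm, on its foot. Origin as for cup_blank. To be left alone.
- cup_marked_b: Another cup already stamped with a blue square mark on its foot. Origin as for cup_blank. To be left alone.
- stand: The stamp's wooden stand, fixed: a pale wooden block 72 (x) by 58 (y) mm, with its flat top 26 mm above the bench, on a dark foot 88 by 74 by 8 mm. Origin at the centre of its underside, z up.
- stand_top (a point): Centre of the stand's flat top, 26 mm above the bench.
Mind the look-alikes: they are no part of the job. There is more than one size of the stamp; the one meant has the size given above.

How it is judged:
By the outcome, as a careful person would: the job done as asked, in the order asked, and still so for the second after the job is handed in, with the robot touching nothing.
It also fails if it takes over 48 s, if anything falls off the work surface, if the arm or the gripper's body presses on something with over 40 N, if the wrist force passes 120 N, or if a joint passes its speed limit or range.

### The arm

A 6-joint arm with a two-finger parallel gripper is mounted at the origin on the work surface. World frame = base frame: x ahead of the robot, y to its left, z up, the work surface at z = 0. Lengths are in m, angles in rad, forces in N, time in s.
With the tool pointing down it reaches from about 0.35 to 0.975 m from the base axis. Payload 4.9 kg.
Tool frame: the origin (TCP) lies at the very end of the fingers, on their centre line; the grasp point (between the pads) lies 19 mm behind it; z points along the fingers, y is the line along which they close (so a half turn about z gives the same grasp; the last joint's range is limited). The gripper opens to 85 mm and grips with 20 to 120 N. Pads are 22 mm wide; open, the fingers measure 114 mm over their backs; the gripper's body (76 mm by 85 mm) begins 54 mm behind the grasp point. The pads swing forward as they close: fully open they stand 13 mm farther back than shut.
Start: joints at [-1.272, 0.053, 1.613, -0, 1.476, -0.119], TCP at [0.254, -0.571, 0.195] pointing down, gripper open.
Joint ranges: [-3.01, 3.01], [-1.01, 2.22], [0.06, 2.58], [-1.02, 4.17], [0.09, 2.62], [-3.14, 3.14]. Speed limits (rad/s): [2.57, 2.57, 3.14, 3.14, 3.14, 3.14].

### API

Orientations are given as a rotation vector (axis times angle).
In Python, from station import get_obs, get_image, get_calibration, finish_job gives the robot as it stands.
- The arm moves only by the tool servo_tool, never from a script. Its argument "increments" is a list of rows, each a list of 5 numbers: the opening, from 0 (shut) to 1 (fully open), then the shift along the tool's x, y, z in mm, then the turn about the tool's z in degrees. In form: [[jaw, tx, ty, tz, spin], ...]. A call has 1 to 12 rows; each row shifts and turns the commanded pose from where the row before left it, along the tool's axes as they then stand; what a row does not reach is not made up. A row lasts 1/8 s, in which the tool goes at most 62.5 mm and 10.7 degrees, less where a joint would pass 70% of its speed; a pose out of reach is approached as far as the arm can. A call is refused whole if a number of a shift passes 62.5 or a number of a turn 10.7, either way. A call with a gripper value outside its range is refused whole. The fingers move at their own pace and stop on an object; "force" is the grip in N (left out, the last holds). Time passes only in rows, so rows that do not move let the fingers close. It gives the time, the measured TCP pose, the force, the opening and the grip force at its end, in the units of the state.
- get_obs(): the state, without advancing time (a new reading comes with each control period).
- get_image(name): name is "side" or "top" or "wrist"; returns the picture (480x640x3 uint8, red, green, blue); there is no depth.
- get_calibration(name): a dict with "fx", "fy", "cx", "cy" (pixels), "R" (3x3) and "t" (3): a world point X has camera coordinates R X + t; the wrist camera has in their place "mount" (4x4, takes a point from camera to tool coordinates, whose origin is the TCP and whose axes are the flange's). Camera axes: x right, y down, z forward; pixel columns grow to the right and rows downward; lengths in m; the calibration is good to about 2 mm. A picture is of the moment at which its call begins: read the wrist's pose just before it. get_calibration takes no time and is no camera call.
- finish_job(): hands the job in; it is judged then, once.
The state is a dict: "t": time; "q": joint angles; "dq": joint speeds; "effort": joint torques, N m; "tool_pos": TCP position; "tool_rot": TCP orientation; "contact_force": force on the tool from outside, world axes, zero at the start; "wrist_torque": the same for the moment, N m; "opening": finger opening in m; "grip_force": force on a finger pad.
Only numpy, scipy, OpenCV 4.12 (cv2) and the standard library are available. Lean on these libraries where they do the work, as an engineer would, in place of code of your own. Each camera call takes 0.05 s, during which the arm holds its last target. There are 200 camera calls.

## Working session

There is one attempt and no reset: what is moved stays moved. The work goes in short steps, Python scripts to look and compute and a tool call to move; the robot and the scene stay as the last step left them, time stands still between calls to the robot, and variables do not carry over. Pictures are saved under pics/ and viewed, at most 12 in all, crops included, and the job is handed in when it is done.

Besides the shell and the picture viewer there is one more tool, called after ">>>" by a JSON object that holds its "fn" and its "kwargs". servo_tool: Moves the arm, as the interface text tells. Its arguments: {"type":"object","properties":{"increments":{"type":"array"},"force":{"type":"number"}},"required":["increments"]}

```bash
mkdir -p pics; cat > h.py <<'E'
import numpy as np,cv2
from station import *
from scipy.spatial.transform import Rotation as Ro
def save(n,f):
    o=get_obs();im=get_image(n);cv2.imwrite('pics/'+f,im[:,:,::-1]);return o,im
def ray(n,u,v,o=None):
    c=get_calibration(n);d=np.array([(u-c['cx'])/c['fx'],(v-c['cy'])/c['fy'],1])
    if n!='wrist':
        R=np.array(c['R']);return -R.T@np.array(c['t']),R.T@d
    M=np.array(c['mount']);R=Ro.from_rotvec(o['tool_rot']).as_matrix()
    return R@M[:3,3]+o['tool_pos'],R@M[:3,:3]@d
def atz(n,u,v,z,o=None):
    p,d=ray(n,u,v,o);return p+d*(z-p[2])/d[2]
def tri(rs):
    A=0;b=0
    for p,d in rs:
        d=d/np.linalg.norm(d);P=np.eye(3)-np.outer(d,d);A=A+P;b=b+P@p
    return np.linalg.solve(A,b)
E
python3 - <<'E'
from h import *
o,_=save('top','top.png');save('side','side.png')
print(o)
for n in('top','side','wrist'):print(get_calibration(n))
E
```

```text
{'t': 0.0, 'q': array([-1.27203880e+00,  5.33394589e-02,  1.61427534e+00,  1.88242314e-05,
        1.47598914e+00, -1.19010283e-01]), 'dq': array([3.36197970e-04, 2.85770219e-04, 4.48894594e-05, 5.44981244e-04,
       4.99643453e-04, 6.88496150e-04]), 'effort': array([ 1.18053867e-03, -3.93687236e+01, -3.70169592e+01, -5.17092383e-05,
        7.06895051e-03, -7.07742664e-07]), 'tool_pos': array([ 0.25337291, -0.57058946,  0.19348502]), 'tool_rot': array([-3.07134306e+00, -6.51047891e-01,  2.54080450e-04]), 'contact_force': array([ 0.01228553,  0.95273477, -0.26104046]), 'wrist_torque': array([ 0.01081383, -0.01608195,  0.02360679]), 'grip_force': 0.0, 'opening': 0.08519630970220543}
{'fx': 580.8616462572343, 'fy': 580.8616462572343, 'cx': 329.6692456597297, 'cy': 246.92918462553916, 'R': array([[ 0.02291107, -0.99943234,  0.02469966],
       [-0.98422833, -0.02688367, -0.17484814],
       [ 0.1754129 , -0.02030415, -0.98428556]]), 't': array([-0.02440168,  0.53918748,  1.06067988])}
{'fx': 474.3705342538905, 'fy': 474.3705342538905, 'cx': 313.4189615900429, 'cy': 251.20450912412787, 'R': array([[-0.75433521, -0.65628611,  0.01633818],
       [-0.44364244,  0.49126231, -0.74956169],
       [ 0.4839006 , -0.57266909, -0.66173282]]), 't': array([0.39170176, 0.28892969, 0.81995972])}
{'fx': 361.5587965584665, 'fy': 361.5587965584665, 'cx': 320.1223012944819, 'cy': 241.44554364818305, 'mount': array([[-1.35861100e-04, -9.48985611e-01, -3.15319349e-01,
         8.15909020e-02],
       [ 9.99998886e-01, -5.97630106e-04,  1.36776073e-03,
        -1.19884579e-03],
       [-1.48642959e-03, -3.15318812e-01,  9.48984635e-01,
        -1.78898863e-01],
       [ 0.00000000e+00,  0.00000000e+00,  0.00000000e+00,
         1.00000000e+00]])}
```

View pics/top.png

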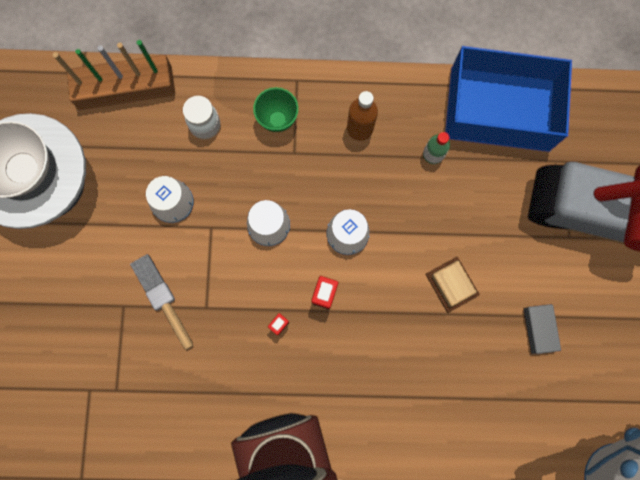

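View pics/side.png

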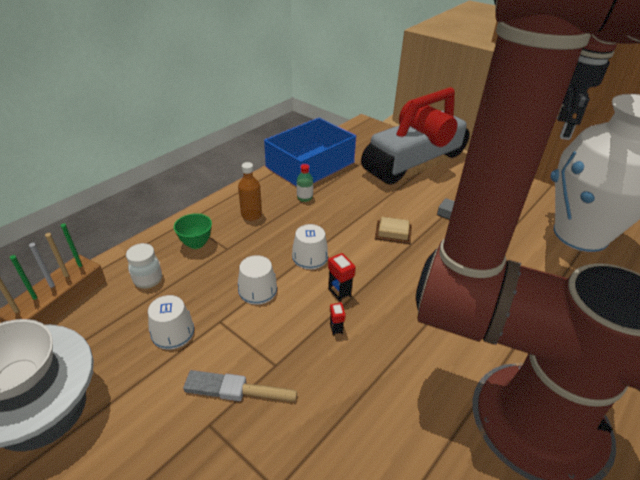

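```bash
python3 - <<'E'
import cv2,numpy as np
t=cv2.imread('pics/top.png');s=cv2.imread('pics/side.png')
r=lambda a:cv2.resize(a,None,fx=4,fy=4,interpolation=cv2.INTER_CUBIC)
cv2.imwrite('pics/c1.png',r(np.hstack([t[190:320,240:375],t[190:320,420:485]])))
cv2.imwrite('pics/c2.png',r(s[205:305,230:420]))
E
```

```text
(no output)
```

View pics/c1.png

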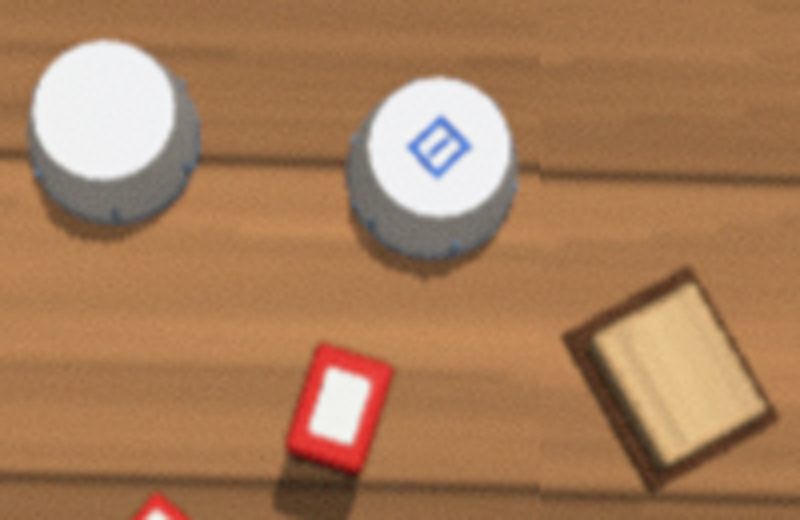

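View pics/c2.png

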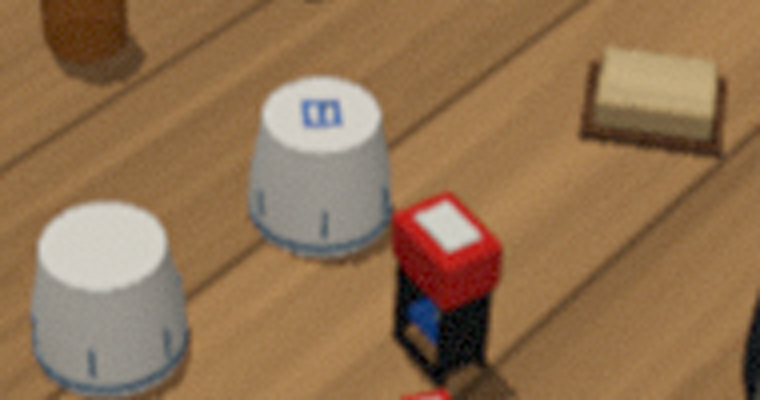

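```bash
python3 - <<'E'
from h import *
np.set_printoptions(precision=4,suppress=True)
T=lambda x,y:(240+x/4 if x<540 else 285+x/4,190+y/4)
S=lambda x,y:(230+x/4,205+y/4)
for n,a,b,z in(('stamp',(340,406),(448,225),.092),('blank',(104.5,110.5),(103,246),.072),('stand',(680,376),(658,79),.026)):
    print(n,tri([ray('top',*T(*a)),ray('side',*S(*b))]),atz('top',*T(*a),z),atz('side',*S(*b),z))
ang=lambda a,b,z:np.degrees(np.arctan2(*(atz('top',*T(*b),z)-atz('top',*T(*a),z))[[1,0]]))
sz=lambda a,b,z:np.linalg.norm(atz('top',*T(*b),z)-atz('top',*T(*a),z))
for a,b in(((326,366),(308,434)),((372,378),(353,446)),((326,366),(372,378)),((322,345),(288,440)),((322,345),(393,366))):print(ang(a,b,.092),sz(a,b,.092))
for a,b in(((690,283),(770,410)),((592,345),(668,467)),((690,283),(592,345))):print('st',ang(a,b,.026),sz(a,b,.026))
R=Ro.from_rotvec(get_obs()['tool_rot']).as_matrix();print(R)
E
```

```text
stamp [ 0.4487 -0.0042  0.0898] [ 0.4498 -0.0034  0.092 ] [ 0.4459 -0.003   0.092 ]
blank [0.5878 0.1098 0.0671] [0.5879 0.1102 0.072 ] [0.5824 0.1126 0.072 ]
stand [ 0.4767 -0.2567  0.0233] [ 0.4773 -0.2555  0.026 ] [ 0.474  -0.2541  0.026 ]
166.70072411285258 0.03183553764466511
165.71462911620588 0.03194176464794413
-103.21467592374736 0.02152184686557607
161.90284500364623 0.045689083791308226
-105.09140943405721 0.03356341543312891
st -148.18601501103697 0.07184001409832347
st -148.07760395384065 0.06842004974980806
st 123.3035078969129 0.057690036637637346
[[ 0.914   0.4057 -0.0006]
 [ 0.4057 -0.914   0.0019]
 [ 0.0003 -0.0019 -1.    ]]
```

>>> {"fn": "servo_tool", "kwargs": {"increments": [[1,34,-36.5,0,0],[1,34,-36.5,0,0],[1,34,-36.5,0,0],[1,34,-36.5,0,0],[1,34,-36.5,0,0],[1,34,-36.5,0,0],[1,34,-36.5,0,0],[1,34,-36.5,0,0],[1,34,-36.5,0,0],[1,34,-36.5,0,0],[1,34,-36.5,0,0],[1,34,-36.5,0,0]], "force": 40}}

```text
t: 1.6
tool_pos: [0.4488, -0.0037, 0.1944]
tool_rot: [3.073, 0.652, 0.0]
contact_force: [0.2, 0.2, -0.8]
opening: 0.0852
grip_force: 0.0
```

>>> {"fn": "servo_tool", "kwargs": {"increments": [[1,0,0,0,9.6],[1,0,0,0,9.6],[1,0,0,0,9.6],[1,0,0,0,9.6],[1,0,0,0,0],[1,0,0,0,0]]}}

```text
t: 2.35
tool_pos: [0.4486, -0.0053, 0.1944]
tool_rot: [-3.117, 0.392, 0.001]
contact_force: [0.2, -0.8, -0.8]
opening: 0.0852
grip_force: 0.0
```

```bash
python3 - <<'E'
from h import *
o,im=save('wrist','w1.png');print(o)
import pickle;pickle.dump(o,open('w1.pkl','wb'))
E
```

```text
{'t': 2.35, 'q': array([-1.78066727e-01, -3.91430706e-01,  2.00485579e+00,  2.56440239e-05,
        1.52862213e+00,  1.64284418e+00]), 'dq': array([-0.00052088, -0.00146194, -0.00357458,  0.00026434,  0.00021218,
        0.01042965]), 'effort': array([ 1.44489220e-02, -2.06930798e+01, -3.74636936e+01,  6.67806362e-04,
        2.19905189e-03, -5.52630270e-03]), 'tool_pos': array([ 0.44859576, -0.00533477,  0.19444445]), 'tool_rot': array([-3.11700888e+00,  3.91851288e-01,  7.10869488e-04]), 'contact_force': array([ 0.24046603, -0.82544344, -0.84552485]), 'wrist_torque': array([-0.04026865, -0.04776833,  0.01615572]), 'grip_force': 0.0, 'opening': 0.08520218676983857}
```

View pics/w1.png

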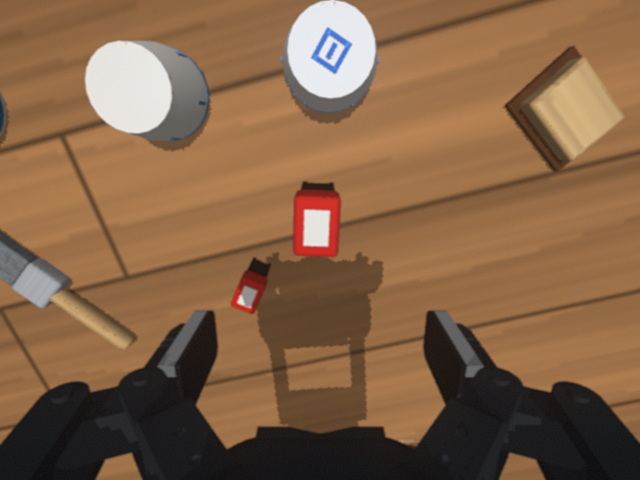

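```bash
python3 - <<'E'
from h import *
import pickle;o=pickle.load(open('w1.pkl','rb'))
np.set_printoptions(precision=4,suppress=True)
T=lambda x,y:(240+x/4 if x<540 else 285+x/4,190+y/4)
S=lambda x,y:(230+x/4,205+y/4)
for n,a,b,w,z in(('stamp',(340,406),(448,225),(316.3,228.3),.092),('blank',(104.5,110.5),(103,246),(128.5,87),.072),('stand',(680,376),(658,79),(573,110),.026)):
    r=[ray('top',*T(*a)),ray('side',*S(*b)),ray('wrist',*w,o)]
    print(n,tri(r),tri(r[::2]),atz('wrist',*w,z,o))
R=Ro.from_rotvec(o['tool_rot']).as_matrix();print(R,np.degrees(np.arctan2(R[1,1],R[0,1])))
print(R.T@(atz('wrist',*(316.3,228.3),.092,o)-o['tool_pos']))
E
```

```text
stamp [ 0.4481 -0.0027  0.0915] [ 0.4495 -0.0024  0.097 ] [ 0.4483 -0.0011  0.092 ]
blank [0.5873 0.1111 0.0697] [0.5869 0.1098 0.0769] [0.588 0.112 0.072]
stand [ 0.4778 -0.2563  0.0202] [ 0.4785 -0.2588  0.0106] [ 0.4801 -0.2484  0.026 ]
[[ 0.9689 -0.2475 -0.0004]
 [-0.2475 -0.9689  0.0001]
 [-0.0005  0.     -1.    ]] -104.33057185959005
[-0.0012 -0.0041  0.1024]
```

>>> {"fn": "servo_tool", "kwargs": {"increments": [[1,-0.5,-3,20,0],[1,0,0,25,0],[1,0,0,25,0],[1,0,0,25,0],[1,0,0,25,0],[1,0,0,21,0],[1,0,0,0,0],[1,0,0,0,0]]}}

```text
t: 3.4
tool_pos: [0.4491, -0.0022, 0.0538]
tool_rot: [-3.117, 0.395, -0.0]
contact_force: [0.5, -0.4, 0.3]
opening: 0.0857
grip_force: 0.0
```

```bash
python3 - <<'E'
from h import *
a=save('wrist','w2.png')[1];b=save('side','s2.png')[1]
c=np.hstack([cv2.resize(a[150:480,100:540],(440,330)),cv2.resize(b[200:340,260:420],(360,315))[:,:] if 0 else cv2.resize(b[195:335,270:420],(354,330))])
cv2.imwrite('pics/c3.png',c[:,:,::-1]);print(get_obs()['q'])
E
```

```text
[-1.71061063e-01 -2.54094520e-01  2.13982226e+00  6.50238110e-06
  1.25397834e+00  1.65192453e+00]
```

View pics/c3.png

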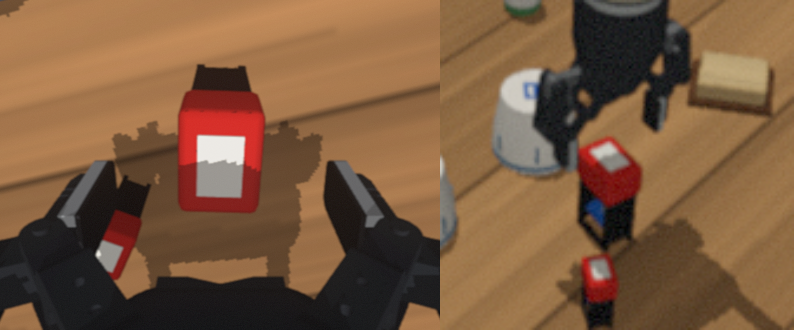

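```bash
python3 - <<'E'
from h import *
np.set_printoptions(precision=1,suppress=True)
o=get_obs();p=o['tool_pos'];R=Ro.from_rotvec(o['tool_rot']).as_matrix()
def pj(n,X):
    c=get_calibration(n)
    if n=='wrist':
        M=np.linalg.inv(c['mount']);q=M[:3,:3]@(R.T@(X-p))+M[:3,3]
    else:q=c['R']@X+c['t']
    return np.array([c['fx']*q[0]/q[2]+c['cx'],c['fy']*q[1]/q[2]+c['cy']])
for nm,X in (('tcp',p),('tip+',R@[0,.043,-.013]+p),('tip-',R@[0,-.043,-.013]+p),('stamptop',np.array([.4485,-.0025,.092]))):
    print(nm,pj('wrist',X)-[100,150],(pj('side',X)-[270,195])*2.36,pj('side',X))
E
```

```text
tcp [222.1 129.2] [163.7 185.3] [339.4 273.5]
tip+ [307.3 139.8] [202.5 156.7] [355.8 261.4]
tip- [137.3 139.9] [125.  193.6] [323. 277.]
stamptop [223.6 166.5] [167.2 155.3] [340.8 260.8]
```

```bash
python3 - <<'E'
from h import *
np.set_printoptions(precision=4,suppress=True)
o=get_obs();p=o['tool_pos'];R=Ro.from_rotvec(o['tool_rot']).as_matrix()
def f(n,u,v,x):
    a,d=ray(n,u,v,o);a=R.T@(a-p);d=R.T@d;return a+d*(x-a[0])/d[0]
for x in(-.011,0,.011):
    print(x,f('side',270+215/2.36,195+128/2.36,x),f('side',270+130/2.36,195+165/2.36,x))
    print(f('wrist',100+327,150+165,x),f('wrist',100+113,150+163,x),f('wrist',100+362,150+163,x))
E
```

```text
-0.011 [-0.011   0.0441 -0.0551] [-0.011  -0.0474 -0.0581]
[-0.011   0.0523 -0.019 ] [-0.011  -0.0552 -0.0168] [-0.011   0.0705 -0.017 ]
0 [ 0.      0.0544 -0.0421] [ 0.     -0.039  -0.0451]
[ 0.      0.0459 -0.0382] [ 0.     -0.0487 -0.0363] [ 0.      0.0619 -0.0364]
0.011 [ 0.011   0.0646 -0.029 ] [ 0.011  -0.0306 -0.0322]
[ 0.011   0.0395 -0.0573] [ 0.011  -0.0423 -0.0557] [ 0.011   0.0533 -0.0558]
```

>>> {"fn": "servo_tool", "kwargs": {"increments": [[1,0,0,14,0],[1,0,0,0,0],[0.6,0,0,0,0],[0.5,0,0,0,0],[0.4,0,0,0,0],[0.3,0,0,0,0],[0.2,0,0,0,0],[0.2,0,0,0,0],[0.2,0,0,0,0],[0.2,0,0,0,0]], "force": 40}}

```text
t: 4.75
tool_pos: [0.4493, -0.0023, 0.0399]
tool_rot: [-3.117, 0.395, -0.001]
contact_force: [-0.3, 0.6, 4.3]
opening: 0.0369
grip_force: 44.1
```

>>> {"fn": "servo_tool", "kwargs": {"increments": [[0.2,0,0,-10,0],[0.2,0,0,-20,0],[0.2,0,0,-30,0],[0.2,0,0,-30,0],[0.2,0,0,-30,0],[0.2,0,0,-10,0],[0.2,0,0,0,0],[0.2,0,0,0,0]]}}

```text
t: 5.75
tool_pos: [0.448, -0.0022, 0.1678]
tool_rot: [-3.116, 0.395, 0.005]
contact_force: [-0.3, -0.8, -1.8]
opening: 0.0369
grip_force: 43.5
```

```bash
python3 - <<'E'
from h import *
import pickle
o=get_obs();print(o['tool_pos'],o['tool_rot'],o['opening'],o['grip_force'],o['q'])
b=save('side','s3.png')[1];a=save('top','t3.png')[1];w=save('wrist','w3.png')[1]
r=lambda a:cv2.resize(a,(400,300),interpolation=cv2.INTER_CUBIC)
c=np.vstack([np.hstack([r(b[160:295,270:450]),r(a[230:335,260:400])]),np.hstack([r(w[180:480,120:520]),r(a[230:335,410:550])])])
cv2.imwrite('pics/c4.png',c[:,:,::-1])
E
```

```text
[ 0.44797432 -0.0021734   0.16782658] [-3.11646429  0.39549798  0.00484809] 0.036940681976008825 43.50907266139984 [-1.71244023e-01 -3.74170042e-01  2.03637479e+00 -9.72788995e-06
  1.48247712e+00  1.65201561e+00]
```

View pics/c4.png

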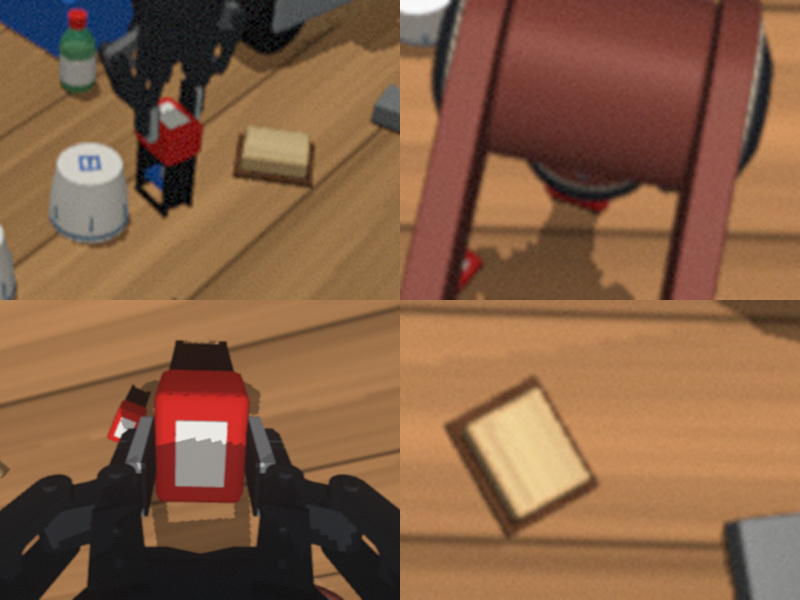

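```bash
python3 - <<'E'
from h import *
np.set_printoptions(precision=4,suppress=True)
o=get_obs();p=o['tool_pos'];R=Ro.from_rotvec(o['tool_rot']).as_matrix()
X=atz('wrist',321.5,334,.220,o);print('top',X,R.T@(X-p),R)
print('blank',R.T@(np.array([.5878,.111,.072])-p)*1e3)
T=lambda x,y:(410+(x-400)*140/400,230+(y-300)*105/300)
print([atz('top',*T(*c),.026) for c in((543,388),(594,483),(520,520),(466,433))])
E
```

```text
top [ 0.4477 -0.0014  0.22  ] [-0.0008 -0.0006 -0.0518] [[ 0.9683 -0.2497 -0.0025]
 [-0.2497 -0.9683  0.0005]
 [-0.0026  0.0002 -1.    ]]
blank [ 107.1314 -144.4629   95.8933]
[array([ 0.523 , -0.2661,  0.026 ]), array([ 0.4589, -0.2997,  0.026 ]), array([ 0.4327, -0.249 ,  0.026 ]), array([ 0.4907, -0.213 ,  0.026 ])]
```

>>> {"fn": "servo_tool", "kwargs": {"increments": [[0.2,5,-12,0,0],[0.2,5,-24,0,0],[0.2,10,-24,0,0],[0.2,10,-24,0,0],[0.2,0,-24,0,0],[0.2,0,-12,0,0],[0.2,0,0,0,0],[0.2,0,0,0,0]]}}

```text
t: 6.9
tool_pos: [0.5079, 0.106, 0.1696]
tool_rot: [3.116, -0.396, -0.0]
contact_force: [-0.4, -0.8, -1.5]
opening: 0.037
grip_force: 43.5
```

```bash
python3 - <<'E'
from h import *
np.set_printoptions(precision=4,suppress=True)
o,w=save('wrist','w4.png');p=o['tool_pos'];print(p,o['tool_rot'])
t=cv2.imread('pics/top.png')[:,:,::-1];s=cv2.imread('pics/side.png')[:,:,::-1]
for n,im in(('wrist',w),('top',t),('side',s)):
  for th in (190,205):
    m=(im.min(2)>th).astype(np.uint8)
    k,l,st,c=cv2.connectedComponentsWithStats(m)
    for i in range(1,k):
        if st[i,4]>500 and st[i,3]<140:
            x=atz(n,*c[i],.072,o)
            if abs(x[0]-.58)<.06 and abs(x[1]-.11)<.06: print(n,th,st[i],c[i],x)
cv2.imwrite('pics/c5.png',w[:,:,::-1])
E
```

```text
[0.5079 0.106  0.1696] [ 3.1162 -0.3958 -0.0004]
wrist 190 [ 241   82   89   93 6559] [285.0428 127.7785] [0.5886 0.1125 0.072 ]
wrist 205 [ 241   82   89   93 6474] [284.9869 127.7581] [0.5886 0.1126 0.072 ]
top 190 [248 200  36  35 938] [265.4222 217.177 ] [0.5888 0.1116 0.072 ]
top 205 [249 201  34  34 914] [265.5383 217.0788] [0.589  0.1114 0.072 ]
```

View pics/c5.png

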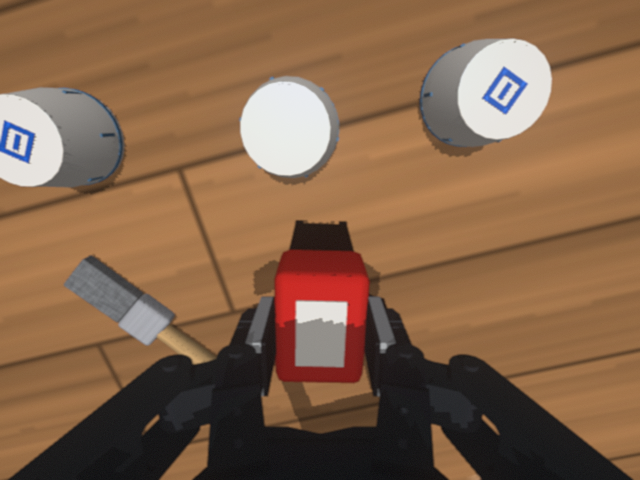

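>>> {"fn": "servo_tool", "kwargs": {"increments": [[0.2,13,-5,0,0],[0.2,20,-7,0,0],[0.2,20,-7,0,0],[0.2,16,-5,0,0],[0.2,8,-1.5,0,0],[0.2,0,0,10,0],[0.2,0,0,20,0],[0.2,0,0,15,0],[0.2,0,0,0,0],[0.2,0,0,0,0]]}}

```text
t: 8.2
tool_pos: [0.589, 0.1119, 0.1249]
tool_rot: [-3.117, 0.395, -0.0]
contact_force: [-0.1, -0.4, -1.7]
opening: 0.0373
grip_force: 43.5
```

```bash
python3 - <<'E'
from h import *
o=get_obs();print(o['tool_pos'],o['tool_rot'],o['contact_force'])
s=save('side','s5.png')[1];t=save('top','t5.png')[1]
r=lambda a:cv2.resize(a,(400,450),interpolation=cv2.INTER_CUBIC)
cv2.imwrite('pics/c6.png',np.hstack([r(s[170:323,190:326]),r(t[150:303,200:336])])[:,:,::-1])
E
```

```text
[0.58901561 0.11191237 0.12485756] [-3.11654288e+00  3.95288905e-01 -4.76160943e-04] [-0.14995956 -0.3753961  -1.66655044]
```

View pics/c6.png

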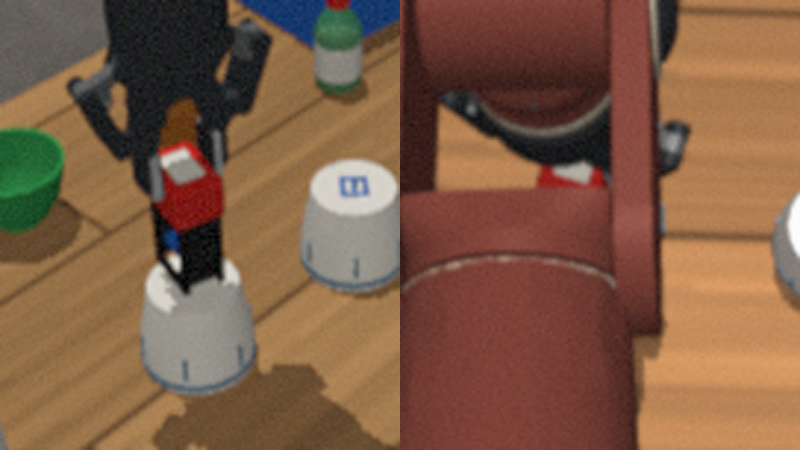

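>>> {"fn": "servo_tool", "kwargs": {"increments": [[0.2,0,0,5,0],[0.2,0,0,5,0],[0.2,0,0,4,0],[0.2,0,0,0,0]], "force": 60}}

```text
t: 8.8
tool_pos: [0.5892, 0.1119, 0.1114]
tool_rot: [-3.117, 0.395, -0.001]
contact_force: [-1.4, 0.1, 4.4]
opening: 0.0364
grip_force: 66.4
```

>>> {"fn": "servo_tool", "kwargs": {"increments": [[0.2,0,0,4,0],[0.2,0,0,4,0],[0.2,0,0,3,0],[0.2,0,0,0,0],[0.2,0,0,0,0]]}}

```text
t: 9.43
tool_pos: [0.5894, 0.1119, 0.1009]
tool_rot: [-3.116, 0.395, -0.001]
contact_force: [-3.2, 0.3, 7.3]
opening: 0.0364
grip_force: 66.8
```

>>> {"fn": "servo_tool", "kwargs": {"increments": [[0.2,0,0,2,0],[0.2,0,0,2,0],[0.2,0,0,0,0]]}}

```text
t: 9.8
tool_pos: [0.5894, 0.1119, 0.0971]
tool_rot: [-3.116, 0.395, -0.001]
contact_force: [-3.3, -0.3, 9.4]
opening: 0.036
grip_force: 66.9
```

>>> {"fn": "servo_tool", "kwargs": {"increments": [[0.2,0,0,1.5,0],[0.2,0,0,0,0],[0.2,0,0,0,0]]}}

```text
t: 10.18
tool_pos: [0.5898, 0.1119, 0.0965]
tool_rot: [-3.116, 0.395, -0.003]
contact_force: [-5.2, 0.0, 11.6]
opening: 0.0368
grip_force: 67.2
```

>>> {"fn": "servo_tool", "kwargs": {"increments": [[0.2,0,0,1.5,0],[0.2,0,0,1,0],[0.2,0,0,0,0],[0.2,0,0,0,0]]}}

```text
t: 10.68
tool_pos: [0.5907, 0.1119, 0.0966]
tool_rot: [-3.116, 0.395, -0.006]
contact_force: [-7.8, -1.4, 19.5]
opening: 0.0364
grip_force: 68.2
```

>>> {"fn": "servo_tool", "kwargs": {"increments": [[0.2,0,0,-4,0],[0.2,0,0,-5,0],[0.2,0,0,-5,0],[0.2,0,0,-6,0],[0.2,0,0,-10,0],[0.2,0,0,-20,0],[0.2,0,0,-30,0],[0.2,0,0,-10,0],[0.2,0,0,0,0],[0.2,0,0,0,0]]}}

```text
t: 11.92
tool_pos: [0.5882, 0.1118, 0.1802]
tool_rot: [3.116, -0.395, -0.004]
contact_force: [-0.7, 0.2, -1.8]
opening: 0.0362
grip_force: 65.8
```

```bash
python3 - <<'E'
from h import *
np.set_printoptions(precision=4,suppress=True)
o,w=save('wrist','w6.png');p=o['tool_pos'];R=Ro.from_rotvec(o['tool_rot']).as_matrix()
print(p,R)
def blob(w,lo=120,roi=(270,420,230,400)):
    sub=w[roi[0]:roi[1],roi[2]:roi[3]].astype(int)
    m=((sub.min(2)>lo)&(sub.max(2)-sub.min(2)<40)).astype(np.uint8)
    k,l,st,c=cv2.connectedComponentsWithStats(m);i=1+np.argmax(st[1:,4]);return c[i]+[roi[2],roi[0]],st[i]
for f in('w3','w4','w6'):print(f,blob(cv2.imread(f'pics/{f}.png')))
D=np.array([.4778,-.2560,.026])-p;print(R.T@D*1e3,np.degrees(np.arctan2(R[1,0],R[0,0])))
E
```

```text
[0.5882 0.1118 0.1802] [[ 0.9683 -0.2498 -0.0023]
 [-0.2498 -0.9683 -0.0001]
 [-0.0022  0.0007 -1.    ]]
w3 (array([320.0923, 332.9188]), array([  66,   31,   51,   66, 3164], dtype=int32))
w4 (array([320.1818, 332.8803]), array([  66,   31,   51,   66, 3125], dtype=int32))
w6 (array([320.0896, 332.6699]), array([  66,   31,   51,   65, 3160], dtype=int32))
[-14.684  383.5926 154.5004] -14.46404489938893
```

>>> {"fn": "servo_tool", "kwargs": {"increments": [[0.2,-4,20,0,0],[0.2,-7,40,0,0],[0.2,-7,40,0,0],[0.2,-7,40,0,0],[0.2,-7,40,0,0],[0.2,-7,40,0,0],[0.2,-7,40,0,0],[0.2,-7,40,0,0],[0.2,-7,40,0,0],[0.2,-7,40,0,0],[0.2,-7,40,0,0],[0.2,-4,30,0,0]]}}

```text
t: 13.48
tool_pos: [0.399, -0.3058, 0.181]
tool_rot: [-3.116, 0.398, 0.002]
contact_force: [0.5, -0.3, -2.2]
opening: 0.0364
grip_force: 65.7
```

>>> {"fn": "servo_tool", "kwargs": {"increments": [[0.2,0,0,0,-6.5],[0.2,0,0,0,-10],[0.2,0,0,0,-10],[0.2,0,0,0,-10],[0.2,0,0,0,-10],[0.2,0,0,0,0],[0.2,0,0,0,0]]}}

```text
t: 14.35
tool_pos: [0.4005, -0.3044, 0.1813]
tool_rot: [-3.02, -0.863, 0.001]
contact_force: [0.3, 0.2, -1.5]
opening: 0.0363
grip_force: 65.8
```

```bash
python3 - <<'E'
from h import *
import pickle
o,w=save('wrist','w7.png');t=save('top','t7.png')[1];pickle.dump(o,open('w7.pkl','wb'));print(o['tool_pos'],o['tool_rot'])
r=lambda a:cv2.resize(a,(400,400),interpolation=cv2.INTER_CUBIC)
# left: wrist rows 40-280, cols 200-440 (x1.667); right: top cup rows 180-260 cols 230-310 (x5)
cv2.imwrite('pics/c7.png',np.hstack([r(w[20:260,200:440]),r(t[180:260,230:310])])[:,:,::-1])
E
```

```text
[ 0.4004944  -0.30443     0.18132302] [-3.02038132e+00 -8.62507922e-01  7.19517051e-04]
```

View pics/c7.png

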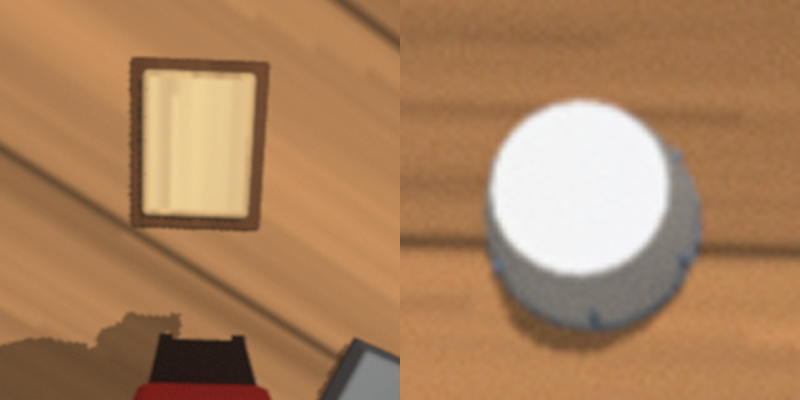

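```bash
python3 - <<'E'
from h import *
import pickle;o=pickle.load(open('w7.pkl','rb'));np.set_printoptions(precision=4,suppress=True)
p=o['tool_pos'];R=Ro.from_rotvec(o['tool_rot']).as_matrix()
cs=[(143,70),(256,73),(249,217),(143,215)]
P=np.array([R.T@(atz('wrist',200+x*.6,20+y*.6,.026,o)-p) for x,y in cs]);print(P,P.mean(0))
m=P.mean(0);print(R@m+p,R.T@(np.array([.4775,-.2555,.026])-p))
# height from top + wrist views
print(tri([ray('top',455,284),ray('wrist',200+198*.6,20+143.5*.6,o)]))
E
```

```text
[[ 0.1287 -0.0293  0.1553]
 [ 0.1274  0.0274  0.1553]
 [ 0.057   0.0257  0.1553]
 [ 0.0581 -0.0314  0.1553]] [ 0.0928 -0.0019  0.1553]
[ 0.4782 -0.2537  0.026 ] [ 0.0913 -0.0008  0.1553]
[ 0.478  -0.2537  0.0316]
```

>>> {"fn": "servo_tool", "kwargs": {"increments": [[0.2,13,-1.5,0,0],[0.2,25,0,0,0],[0.2,25,0,0,0],[0.2,20,0,0,0],[0.2,10,0,0,1.5],[0.2,0,0,15,0],[0.2,0,0,30,0],[0.2,0,0,30,0],[0.2,0,0,25,0],[0.2,0,0,10,0],[0.2,0,0,0,0],[0.2,0,0,0,0]]}}

```text
t: 15.95
tool_pos: [0.4799, -0.2544, 0.073]
tool_rot: [3.029, 0.827, 0.002]
contact_force: [0.9, -0.4, -1.7]
opening: 0.0362
grip_force: 65.6
```

>>> {"fn": "servo_tool", "kwargs": {"increments": [[0.2,0,0,2,0],[0.2,0,0,2,0],[0.2,0,0,0,0],[0.2,0,0,0,0]]}}

```text
t: 16.45
tool_pos: [0.4791, -0.2538, 0.0677]
tool_rot: [-3.031, -0.827, -0.0]
contact_force: [-0.3, -0.2, -1.3]
opening: 0.037
grip_force: 65.7
```

>>> {"fn": "servo_tool", "kwargs": {"increments": [[0.2,-0.5,0,1.5,0],[0.2,0,0,0.5,0],[0.2,0,0,0,0]]}}

```text
t: 16.82
tool_pos: [0.479, -0.2542, 0.0664]
tool_rot: [3.03, 0.827, 0.001]
contact_force: [-1.7, 2.0, 4.0]
opening: 0.0364
grip_force: 66.3
```

>>> {"fn": "servo_tool", "kwargs": {"increments": [[0.2,0,0,0,0],[0.45,0,0,0,0],[0.5,0,0,0,0],[0.6,0,0,0,0],[0.8,0,0,0,0],[1,0,0,0,0],[1,0,0,0,0],[1,0,0,0,0]], "force": 20}}

```text
t: 17.82
tool_pos: [0.4787, -0.2541, 0.0657]
tool_rot: [3.031, 0.827, 0.0]
contact_force: [-0.1, 0.1, 0.6]
opening: 0.0855
grip_force: 0.0
```

>>> {"fn": "servo_tool", "kwargs": {"increments": [[1,0,0,-10,0],[1,0,0,-20,0],[1,0,0,-30,0],[1,0,0,-30,0],[1,0,0,-20,0],[1,-40,0,0,0],[1,-50,0,0,0],[1,-10,0,0,0],[1,0,0,0,0],[1,0,0,0,0]]}}

```text
t: 19.08
tool_pos: [0.3932, -0.3045, 0.1759]
tool_rot: [-3.03, -0.829, -0.001]
contact_force: [0.9, -0.1, -0.0]
opening: 0.0852
grip_force: 0.0
```

```bash
python3 - <<'E'
from h import *
o,w=save('wrist','w8.png');s=save('side','s8.png')[1];t=save('top','t8.png')[1];print(o['tool_pos'],o['q'])
r=lambda a:cv2.resize(a,(400,300),interpolation=cv2.INTER_CUBIC)
cv2.imwrite('pics/c8.png',np.vstack([np.hstack([r(w[0:300,120:520]),r(s[160:295,320:500])]),np.hstack([r(t[150:330,140:380]),r(s[180:360,130:370])])])[:,:,::-1])
E
```

```text
[ 0.39324681 -0.30449095  0.17591044] [-8.08906800e-01 -2.48145053e-01  1.92433367e+00  4.45481770e-04
  1.46527274e+00  2.28062270e-01]
```

View pics/c8.png

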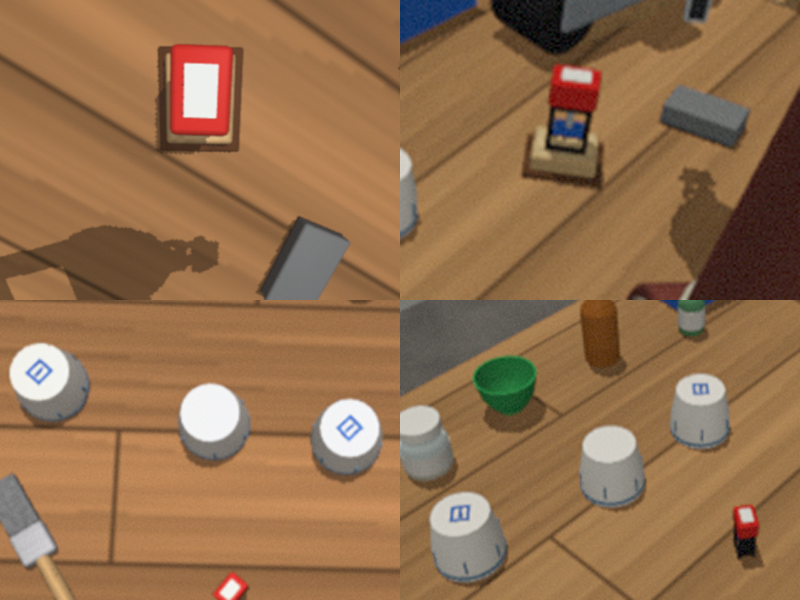

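```bash
python3 - <<'E'
from h import *
print(atz('wrist',320.5,90.5,.118,get_obs()))
print(finish_job())
E
```

```text
[ 0.4784659  -0.25324872  0.118     ]
the job is handed in; nothing more can be done
None
```

I pressed the stamp on the middle of the unmarked cup's foot and stood it back upright on its stand, within about 1 mm of the measured middle. The force rose to 19.5 N with no further travel, so the head was at its stop, but no ink mark shows on that cup. The cups look unmoved, and I handed the job in at about 19 s.

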